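# Set the eccentric guide roller to the gauge block

## Task

The module guide on this calibration fixture stands too wide: swing the cranked eccentric bolt until the gap between roller and fence just lets the gauge block through, freely but with no more than 2 mm of play, before the gauge's middle has passed the roller. Then prove it by sliding the gauge along the fence, without lifting it off the bed, right through the gap. Leave the gauge standing beside the fence, all of it past the roller and on the bed, with the roller as you set it and the other things on the bench undisturbed.

Things in the scene. Friction and masses are not known exactly. Their poses are not given: they have to be found in the camera images.
- bed: fixed aluminium bed plate, 205 (x) x 390 (y) x 12 mm, flat on the bench. Origin on its underside, mid-length, 47 mm in from its near long edge; x away from the robot, y left, z up. The fence sits centred on it along y, bolted a few mm nearer to or farther from the bolt
- fence: dark steel bar along the bed's near (robot) side, 370 mm long, 15 mm thick, 40 mm high. Origin: mid-length on its smooth working face, at the height of the bed's top (12 mm above the bench). x: square to that face, towards the roller. y: along the fence to the left end, where the gauge starts. z: up
- bolt_axis (a point): point on the fixed vertical turning axis of the eccentric bolt, at the top of its steel hex head, 48 mm above the bed's top. It lies level with the fence's middle (y = 0 in the fence's frame) and about 52 to 60 mm from the fence's face
- roller_axis (a point): centre of the grey plastic guide roller, 56 mm diameter, 30 mm high (4 to 34 mm above the bed), which spins freely on the eccentric. The roller's centre is 10 mm off the bolt's axis. Gap between roller and fence face = x of this point in the fence's frame minus 28 mm
- bolt (a joint): angle of the eccentric bolt, 0 to 2.0 rad, anticlockwise from above as it grows. At 0 the roller's centre lies straight away from the fence (widest gap); gap = (distance of bolt axis from fence face) + 10 mm x cos(angle) - 28 mm. It is stiff (about 0.45 N m of friction, about 5 N at the knob) and stays where it is left
- knob_mid (a point): middle of the upright black round crank knob, 22 mm diameter and 40 mm tall (48 to 88 mm above the bed; this point is 68 mm above the bed), on a flat steel arm 18 mm wide, 85 mm from the bolt's axis. The knob lies at (bolt angle - 1.0) rad anticlockwise from the fence's x axis: at 1.0 the arm points straight away from the fence
- gauge_mid (a point): centre of the loose gauge block, half-way up, 55 mm above its underside. An aluminium block 30 mm thick (x), 110 mm long (y), 50 mm high, with an upright black square grip post 24 x 24 mm centred on it, rising from 50 to 110 mm above the underside; mass about 0.45 kg. It stands on the bed with its length along the fence and 1 to 3 mm off it, left (+y) of the roller; axes as the fence's
- driver_mid (a point): bystander: black-handled screwdriver, 180 mm long, lying on the bench; the point is at its handle
- cleaner_mid (a point): bystander: white plastic bottle, 54 mm diameter, 140 mm tall; the point is half-way up
- tray_mid (a point): bystander: open grey tray 120 x 160 x 35 mm; the point is at its centre, half-way up
- meter_mid (a point): bystander: grey hand-held multimeter 90 x 170 x 35 mm lying on its back; the point is at its centre, half-way up
Not all that is in view belongs to the job. What is shaped like the part that bears gauge_mid but blue or brown is not meant.

How it is judged (in metres and radians):
On the way, in this order (a step that is already met when the one before it is completed fails the run):
1. the gap is set to the gauge (0.3 mm pinch to 2.5 mm play) while the gauge is no farther than half-way through (x of roller_axis in the frame of fence between 0.0577 and 0.0605 m and y of gauge_mid in the frame of fence above -0.01 m), for 0.3 s.
2. the gauge slides on through the set gap, standing on the bed against the fence (x of roller_axis in the frame of fence between 0.0577 and 0.0605 m and y of gauge_mid in the frame of fence between -0.06 and -0.018 m and z of gauge_mid in the frame of fence below 0.061 m and x of gauge_mid in the frame of fence below 0.023 m), for 0.02 s.
At the end, for the whole second after the job is handed in: The gap between roller and fence is 29.7 to 32.5 mm (30 mm gauge with at most 2.5 mm of play); the gauge stands upright on the bed within 15 mm of the fence, wholly to the right of the roller's middle: its centre is 55 to 137 mm to the right (-y) of the fence's middle (x of roller_axis in the frame of fence between 0.0577 and 0.0605 m and y of gauge_mid in the frame of fence between -0.137 and -0.055 m and x of gauge_mid in the frame of fence between 0.01 and 0.03 m and z of gauge_mid in the frame of fence between 0.051 and 0.059 m and angle between gauge_mid's own z axis and vertical below 0.1 rad); the robot touches nothing.
It fails at once if the gauge is lifted more than 12 mm off the bed (z of gauge_mid in the frame of fence above 0.067 m).
It fails at once if the gauge is tipped over (angle between gauge_mid's own z axis and vertical above 0.4 rad).
It fails at once if a bystander is moved more than 30 mm (distance of any of driver_mid, cleaner_mid, tray_mid, meter_mid from where it was at the start of the episode above 0.03 m).
It also fails if it takes over 64 s, if anything falls off the work surface, if the arm or the gripper's body presses on something with over 40 N, if the wrist force passes 120 N, or if a joint passes its speed limit or range.

## Robot

A 6-joint arm with a two-finger parallel gripper is mounted at the origin on the work surface. World frame = base frame: x ahead of the robot, y to its left, z up, the work surface at z = 0. Lengths are in mm, angles in degrees, forces in N, time in s.
With the tool pointing down it reaches from about 300 to 850 mm from the base axis. Payload 4.2 kg.
Tool frame: the origin (TCP) lies between the finger pads; the fingertips stand 22 mm ahead of it and the grasp point (between the pads) lies 3 mm ahead of it; z points along the fingers, y is the direction in which the jaws open and shut (so a half turn about z gives the same grasp; the last joint's range is limited). The gripper opens to 91 mm and grips with 3 to 60 N. Pads are 32 mm wide; open, the fingers measure 118 mm over their backs; the gripper's body (76 mm by 178 mm) begins 60 mm behind the grasp point.
Start: joints at [62.796, 18.312, 89.639, -0, 72.044, -1.146], TCP at [252.591, 516.564, 235.976] pointing down, gripper open.
Joint ranges: [-177.97, 177.97], [-48.28, 115.42], [12.27, 149.76], [-77.06, 257.06], [2.81, 150.46], [-146.56, 146.56]. Speed limits (degrees/s): [147.25, 147.25, 180, 180, 180, 180].

## Interface

Orientations are given as [roll, pitch, yaw] about the fixed x, y, z axes, in that order (R = Rz(yaw) Ry(pitch) Rx(roll)).
In Python, from workcell import * gives the robot as it stands.
- The arm moves only by the shell command python3 -m jog 'ROWS' [OPENING] [FORCE]. ROWS is text: rows parted by semicolons, each of 6 numbers parted by spaces: the shift along the tool's x, y, z in units of 0.5 m (1.0 is 0.5 m), then the turn, a rotation vector about the tool's x, y, z in units of pi/2 rad (1.0 is pi/2 rad). A call has 1 to 20 rows; each row is the pose to reach, as a shift and turn from the pose measured when the call began, along the tool's axes at that moment; what a row does not reach only later rows make up. A row lasts 1/12 s, in which the tool goes at most 41.7 mm and 7.16 degrees, less where a joint would pass 70% of its speed; a pose out of reach is approached as far as the arm can. A call with a number of a shift or a turn outside -1 to 1 is refused whole. A call with a gripper value outside its range is refused whole. OPENING is the opening, from -1 (shut) to 1 (fully open), set as the call begins (- or left out, the last holds). The fingers move at their own pace and stop on an object; FORCE is the grip in N (left out, the last holds). Time passes only in rows, so rows that repeat a pose let the fingers close. It gives the time, the measured TCP pose, the force and the opening at its end, in the units of the state.
- state(): the state, without advancing time (a new reading comes with each control period).
- grab_frame(name): name is "scene" or "top" or "wrist"; returns the picture (384x512x3 uint8, red, green, blue); there is no depth.
- calibration(name): a dict with "mtx" (3x3 intrinsics, pixels), "distortion" ([k1, k2, p1, p2, k3] as OpenCV has them; the pictures are not rectified), "rvec" (rotation vector, rad) and "tvec" (3), from world to camera coordinates, as OpenCV has them. Camera axes: x right, y down, z forward; pixel columns grow to the right and rows downward; lengths in mm; the calibration is good to about 2 mm. A picture is of the moment at which its call begins: read the wrist's pose just before it. calibration takes no time and is no camera call; for the wrist camera it gives the pose at the moment of the call.
- job_done(): hands the job in, once; it reports no verdict.
Trained networks look in the newest picture that a camera, given by its name, has taken for a name from the list of things; names that differ only in an ending like _2 or _b are one class to them, and where a whole thing is asked for, a point or a joint stands for the part that bears it (a point fixed in the world has none). Each returns a list of dicts, best first, with "confidence" (0 to 1); they miss things now and then, are a little off and sometimes report something else, mostly with a low value. They report only what shows in the picture. A call takes as long as a camera call. They do not tell look-alikes from the thing itself.
- spot_in(query, camera): "rect" ([left, top, right, bottom] in pixels, round what is visible of it).
- tip_of(query, camera): "location" ([column, row] in pixels: a listed point, or the origin of a listed thing).
The state is a dict: "time_s": time; "qpos": joint angles; "qvel": joint speeds; "effort": joint torques, N m; "ee_pos": TCP position; "ee_rot": TCP orientation; "force": force on the tool from outside, world axes, zero at the start; "torque": the same for the moment, N m; "gripper_width": finger opening in mm.
Only numpy, scipy, OpenCV 4.12 (cv2) and the standard library are available. Lean on these libraries where they do the work, as an engineer would, in place of code of your own. Each camera call takes 0.05 s, during which the arm holds its last target. There are 200 camera calls.

## Working session

There is one attempt and no reset: what is moved stays moved. The work goes in short steps, Python scripts to look and compute and a shell command to move; the robot and the scene stay as the last step left them, time stands still between calls to the robot, and variables do not carry over. Pictures are saved under pics/ and viewed, about 8 in all and at most 12, crops included, and the job is handed in when it is done.

```bash
mkdir -p pics
cat > h.py <<'E'
from workcell import *
import numpy as np, cv2
def ray(cam,px,cal=None):
    c=cal or calibration(cam);K=np.array(c["mtx"],float);D=np.array(c["distortion"],float)
    R,_=cv2.Rodrigues(np.array(c["rvec"],float));t=np.array(c["tvec"],float).reshape(3)
    u=cv2.undistortPoints(np.array([[px]],float),K,D).reshape(2)
    return -R.T@t, R.T@np.array([u[0],u[1],1.])
def atz(cam,px,z,cal=None):
    o,d=ray(cam,px,cal);return o+d*(z-o[2])/d[2]
def proj(cam,P,cal=None):
    c=cal or calibration(cam)
    return cv2.projectPoints(np.array(P,float).reshape(-1,3),np.array(c["rvec"],float),np.array(c["tvec"],float),np.array(c["mtx"],float),np.array(c["distortion"],float))[0].reshape(-1,2)
E
python3 - <<'E'
from h import *
print(state())
ims=[]
for c in("scene","top"):
    im=grab_frame(c);ims.append(im);cv2.imwrite(f"pics/{c}0.png",im[:,:,::-1])
    for n in("fence","bed","gauge_mid","knob_mid","bolt_axis","roller_axis"):
        print(c,n,[(np.round(r["location"],1).tolist(),round(r["confidence"],2)) for r in tip_of(n,c)[:4]])
cv2.imwrite("pics/a.png",cv2.resize(np.vstack(ims),None,fx=.78,fy=.78)[:,:,::-1])
E
```

```text
{'time_s': 0.0, 'qpos': array([ 6.27958787e+01,  1.83502107e+01,  8.97084324e+01, -2.79868891e-04,
        7.20446919e+01, -1.14499138e+00]), 'qvel': array([ 0.00347689, -0.01590795,  0.05935787, -0.00417945, -0.10544472,
       -0.05155705]), 'effort': array([-1.50418393e-03, -4.12435162e+01, -2.31977141e+01,  7.26153539e-02,
        4.55036620e-02, -1.09290631e-04]), 'ee_pos': array([252.364471  , 516.11329838, 235.120873  ]), 'ee_rot': array([-1.79896680e+02, -1.79886526e-03,  1.53940955e+02]), 'force': array([ 0.79353534,  0.02216298, -0.45036586]), 'torque': array([-0.00955819,  0.01894561, -0.00906812]), 'gripper_width': 91.0077335445124}
scene fence [([243.7, 221.1], 0.96)]
scene bed [([244.6, 217.1], 0.63)]
scene gauge_mid [([281.4, 195.6], 0.85), ([361.5, 219.7], 0.71), ([334.5, 184.0], 0.62)]
scene knob_mid [([226.8, 233.7], 0.96)]
scene bolt_axis [([245.9, 217.6], 0.57)]
scene roller_axis [([249.8, 225.6], 0.62)]
top fence [([273.7, 204.0], 0.69), ([271.7, 187.7], 0.61)]
top bed [([272.8, 203.4], 0.94)]
top gauge_mid [([196.0, 158.9], 0.78), ([191.0, 197.8], 0.53), ([242.1, 192.8], 0.52)]
top knob_mid [([294.0, 174.1], 0.6)]
top bolt_axis [([270.3, 186.2], 0.79)]
top roller_axis [([272.8, 185.6], 0.63)]
```

View pics/scene0.png

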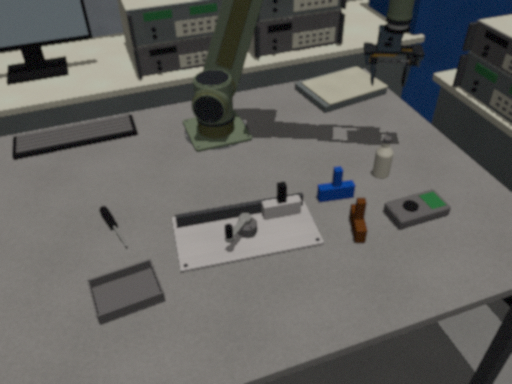

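View pics/top0.png

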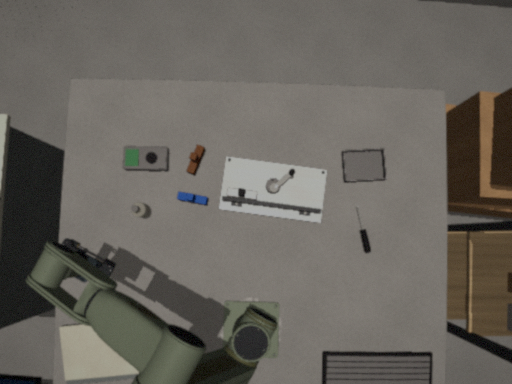

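The real gauge is the aluminium block on the bed at scene (281,196), top (242,193). The look-alikes are blue at scene (334,184), top (191,198), and brown at scene (361,220), top (196,159). I'll get rough world positions next.

Run:
```python
from h import *
for n,p,z in [("bed c TL",(226,158),12),("TR",(327,170),12),("BR",(321,222),12),("BL",(219,209),12),("bolt",(270.3,186.2),60),("knob",(292,172),80),("gauge grip top",(242,193),122),("fence mid",(272,207),52)]:
    print(n,atz("top",p,z).round(0))
for n,p,z in [("bolt",(245.9,217.6),60),("knob",(226.8,233.7),80),("gaugemid",(281.4,195.6),67),("meter",(417,208),17),("cleaner",(384,162),70),("blue",(336,190),20),("brown",(359,222),20)]:
    print(n,atz("scene",p,z).round(0))
print(calibration("wrist")["mtx"])
c=calibration("wrist");o,d=ray("wrist",(256,192));print(o,d/np.linalg.norm(d),state()["ee_pos"])
```

```text
bed c TL [639. 113.  12.]
TR [ 605. -274.   12.]
BR [ 406. -254.   12.]
BL [444. 132.  12.]
bolt [531. -57.  60.]
knob [ 583. -134.   80.]
gauge grip top [497.  45. 122.]
fence mid [455. -65.  52.]
bolt [533. -69.  60.]
knob [ 593. -140.   80.]
gaugemid [490.  53.  67.]
meter [628. 422.  17.]
cleaner [459. 405.  70.]
blue [474. 238.  20.]
brown [622. 235.  20.]
[[330.22630395   0.         255.22031397]
 [  0.         330.22630395 197.56036805]
 [  0.           0.           1.        ]]
[188.43993703 547.70203269 385.39873546] [ 0.21407401 -0.10141904 -0.97153821] [252.58740898 516.59626011 235.99669171]
```

```bash
python3 -m jog '-1 -0.68 0 0 0 -0.233;-1 -0.68 0 0 0 -0.233;-1 -0.68 0 0 0 -0.233;-1 -0.68 0 0 0 -0.233;-1 -0.68 0 0 0 -0.233;-1 -0.68 0 0 0 -0.233;-1 -0.68 0 0 0 -0.233;-1 -0.68 0 0 0 -0.233;-1 -0.68 0 0 0 -0.233;-1 -0.68 0 0 0 -0.233;-1 -0.68 0 0 0 -0.233;-1 -0.68 0 0 0 -0.233;-1 -0.68 0 0 0 -0.233;-1 -0.68 0 0 0 -0.233;-1 -0.68 0 0 0 -0.233;-1 -0.68 0 0 0 -0.233;-1 -0.68 0 0 0 -0.233;-1 -0.68 0 0 0 -0.233;-1 -0.68 0 0 0 -0.233'
python3 - <<'E'
from h import *
s=state();print(s["time_s"],s["ee_pos"],s["ee_rot"])
cal=calibration("wrist");im=grab_frame("wrist")
import json;json.dump({k:np.array(v).tolist() for k,v in cal.items()},open("c1.json","w"))
cv2.imwrite("pics/w1.png",im[:,:,::-1]);cv2.imwrite("pics/w1b.png",cv2.resize(im[:,:,::-1],(768,576),interpolation=cv2.INTER_CUBIC))
for n in("fence","gauge_mid","knob_mid","bolt_axis","roller_axis"):
    print(n,[(np.round(r["location"],1).tolist(),round(r["confidence"],2)) for r in tip_of(n,"wrist")[:4]])
E
```

```text
time_s: 2.28
ee_pos: [551.8, -7.5, 236.0]
ee_rot: [180.0, -0.0, 175.0]
force: [0.2, 0.1, 0.9]
gripper_width: 91.4
2.2833 [551.81606391  -7.4997117  236.01660319] [ 1.79972489e+02 -1.95502429e-02  1.74980431e+02]
fence [([198.6, 115.5], 0.85)]
gauge_mid [([472.6, 235.1], 0.74), ([308.8, 130.6], 0.72)]
knob_mid [([133.7, 230.8], 0.72)]
bolt_axis [([191.6, 165.1], 0.7)]
roller_axis [([197.4, 169.2], 0.88), ([200.8, 109.2], 0.43)]
```

View pics/w1b.png

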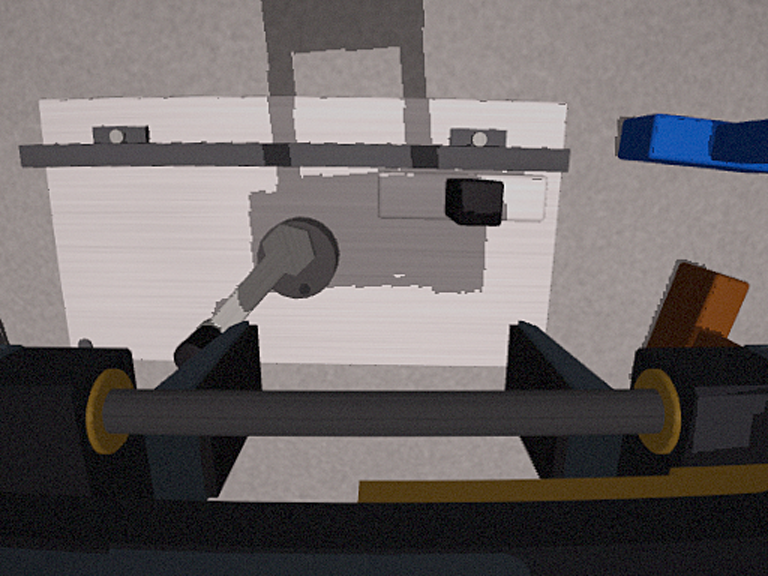

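Run:
```python
from h import *
import json
cal=json.load(open("c1.json"))
g=cv2.GaussianBlur(cv2.imread("pics/w1.png",0),(3,3),0).astype(float)
P=[]
for c in list(range(40,165,5)):
    col=g[100:120,c];d=np.diff(col);k=int(d.argmax())
    if 0<k<18:
        a,b,e=d[k-1],d[k],d[k+1];r=100+k+.5+.5*(a-e)/(a-2*b+e)
        P.append(atz("wrist",(c,r),52,cal))
P=np.array(P);p=np.polyfit(P[:,1],P[:,0],1);res=P[:,0]-np.polyval(p,P[:,1]);print("res",res.round(1))
yaw=-np.degrees(np.arctan(p[0]));print("yaw",yaw)
# fence ends on the working edge
L=atz("wrist",(569/1.5,171/1.5),52,cal);R=atz("wrist",(21/1.5,167/1.5),52,cal);print("ends",L,R,np.linalg.norm(L-R))
y=(L+R)[1]/2; F=np.array([np.polyval(p,y),y,12]);print("F",F)
c,s=np.cos(np.radians(yaw)),np.sin(np.radians(yaw));M=np.array([[c,s],[-s,c]])
f=lambda px,z:(M@(atz("wrist",px,z,cal)-F)[:2]).round(1)
print("bolt net",f((191.6,165.1),60),"bolt eye",f((290/1.5,250/1.5),60))
# roller visible rim
print("roller net z46",f((197.4,169.2),46),f((197.4,169.2),31))
for px in [(340,253),(301,298),(300,217),(330,280),(332,232)]: print("rim",f((px[0]/1.5,px[1]/1.5),46))
print("knob top",f((205/1.5,340/1.5),100),"post top",f((473/1.5,202/1.5),122),[f((a/1.5,b/1.5),62) for a,b in((379,175),(379,218),(546,177),(545,220))])
cv2.imwrite("pics/w1c.png",cv2.resize(cv2.imread("pics/w1.png")[90:250,110:380],None,fx=2.9,fy=2.9,interpolation=cv2.INTER_CUBIC))
```

```text
res [-0.  -0.1 -0.  -0.1  0.   0.1 -0.   0.1  0.  -0.1  0.1  0.1  0.1  0.1
 -0.  -0.1 -0.  -0.2  0.   0.  -0.1  0.1 -0.  -0.1  0.1]
yaw -6.012971080818712
ends [492.92115827 121.58326018  52.        ] [ 455.11377478 -246.81324868   52.        ] 370.33145421251743
F [474.33251963 -62.61499425  12.        ]
bolt net [52.7 -0.7] bolt eye [54.3  1. ]
roller net z46 [59.2  2.6] [61.8 -0. ]
rim [58.2 33.1]
rim [90.9  5.2]
rim [33.7  5.8]
rim [77.5 26. ]
rim [43.7 27.7]
knob top [104.3 -46. ] post top [ 16.7 109.5] [array([ 4.7, 59.4]), array([32. , 59.8]), array([  3.4, 166.7]), array([ 31. , 168.6])]
```

View pics/w1c.png

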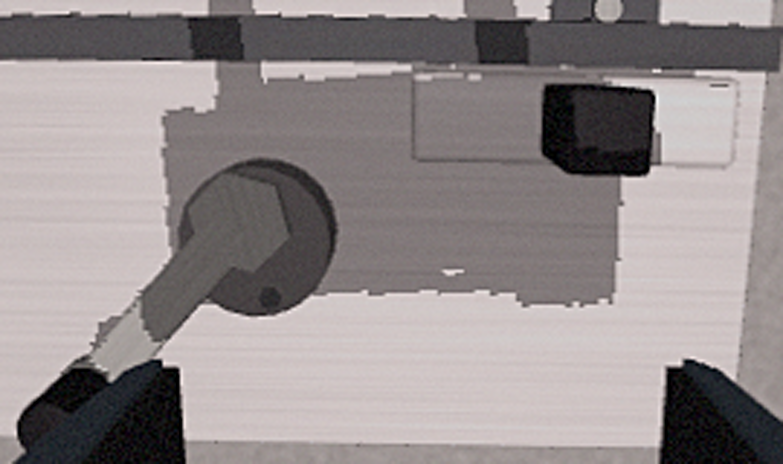

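```bash
python3 -m jog '-0.08 -0.247 0.172 0 0 0.278;-0.08 -0.247 0.172 0 0 0.278;-0.08 -0.247 0.172 0 0 0.278;-0.08 -0.247 0.172 0 0 0.278;-0.08 -0.247 0.172 0 0 0.278;-0.08 -0.247 0.172 0 0 0.278;-0.08 -0.247 0.29 0 0 0.278;-0.08 -0.247 0.29 0 0 0.278;-0.08 -0.247 0.29 0 0 0.278;-0.08 -0.247 0.29 0 0 0.278;-0.08 -0.247 0.29 0 0 0.278' && python3 -m jog '0 0 0 0 0 0;0 0 0 0 0 0;0 0 0 0 0 0;0 0 0 0 0 0;0 0 0 0 0 0;0 0 0 0 0 0;0 0 0 0 0 0;0 0 0 0 0 0;0 0 0 0 0 0;0 0 0 0 0 0' -1 12
python3 - <<'E'
from h import *
s=state();print(s["time_s"],s["ee_pos"],s["ee_rot"],s["force"],s["gripper_width"])
im=grab_frame("wrist");cv2.imwrite("pics/w2.png",cv2.resize(im[:,:,::-1],(640,480)))
E
```

```text
time_s: 3.5
ee_pos: [582.7, -133.8, 93.3]
ee_rot: [179.9, 0.2, 150.0]
force: [0.4, -0.6, 0.3]
gripper_width: 91.4
time_s: 4.33
ee_pos: [582.6, -133.8, 93.2]
ee_rot: [179.9, 0.2, 150.0]
force: [-0.1, 0.4, 1.0]
gripper_width: 27.5
4.3333 [ 582.64312614 -133.78565978   93.16814813] [179.91891977   0.20033266 150.03412217] [-0.10745455  0.39194136  0.97178004] 27.454977021677323
```

View pics/w2.png

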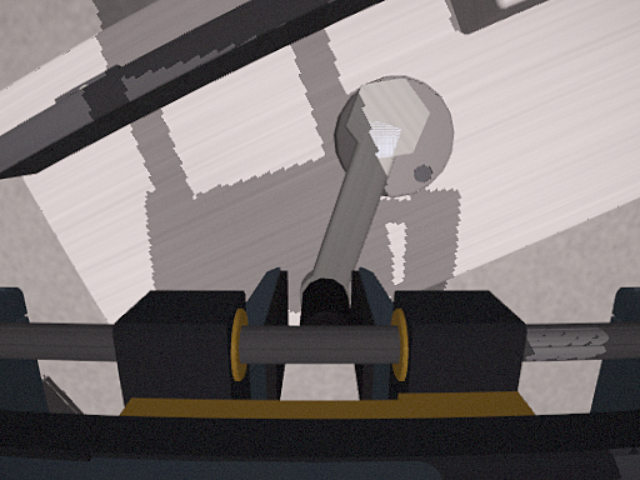

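```bash
python3 -m jog '0 0 0 0 0 0;0 0 0 0 0 0;0 0 0 0 0 0;-0.003 0.015 0 0 0 0;-0.005 0.029 0 0 0 0;-0.007 0.043 0 0 0 0;-0.008 0.058 0 0 0 0;-0.007 0.073 0 0 0 0;-0.006 0.088 0 0 0 0;-0.003 0.1 0 0 0 0;0.001 0.113 0 0 0 0;0.001 0.113 0 0 0 0;0.001 0.113 0 0 0 0;0.001 0.113 0 0 0 0'
python3 - <<'E'
from h import *
s=state();print(s["time_s"],s["ee_pos"],s["force"],s["gripper_width"])
v=s["ee_pos"][:2]-np.array([527,-68.2]);print(np.linalg.norm(v),"theta",np.arctan2(v[1],v[0])+np.radians(6.013)+1)
E
```

```text
time_s: 5.55
ee_pos: [612.5, -86.0, 93.6]
ee_rot: [179.9, 0.5, 150.1]
force: [1.8, -4.4, -2.0]
gripper_width: 22.1
5.55 [612.46205895 -85.96140263  93.63021493] [ 1.78144122 -4.4433524  -1.9685649 ] 22.1147385091316
87.28820621327162 theta 0.9000356894547311
```

```bash
python3 -m jog '0 0 0 0 0 0;0 0 0 0 0 0;0 0 0 0 0 0;0 0 -0.08 0 0 0;0 0 -0.08 0 0 0;0 0 -0.1 0 0 0;0.082 -0.004 -0.17 0 0 -0.267;0.082 -0.004 -0.17 0 0 -0.267;0.082 -0.004 -0.17 0 0 -0.267;0.082 -0.004 -0.17 0 0 -0.267;0.082 -0.004 -0.17 0 0 -0.267;0.082 -0.004 -0.17 0 0 -0.267' 0.1 12
python3 - <<'E'
from h import *
import json
s=state();print(s["time_s"],s["ee_pos"],s["ee_rot"])
cal=calibration("wrist");im=grab_frame("wrist")
json.dump({k:np.array(v).tolist() for k,v in cal.items()},open("c3.json","w"))
cv2.imwrite("pics/w3.png",im[:,:,::-1]);cv2.imwrite("pics/w3b.png",cv2.resize(im[:,:,::-1],(768,576),interpolation=cv2.INTER_CUBIC))
for n in("fence","bolt_axis","roller_axis","knob_mid","gauge_mid"): print(n,[(np.round(r["location"],1).tolist(),round(r["confidence"],2)) for r in tip_of(n,"wrist")[:3]])
E
```

```text
time_s: 6.55
ee_pos: [574.9, -66.8, 178.2]
ee_rot: [-179.9, 0.4, 174.0]
force: [0.8, 0.6, -1.0]
gripper_width: 50.0
6.55 [574.88486828 -66.76969835 178.20356527] [-179.86219714    0.44073405  174.04315933]
fence [([247.7, 77.1], 0.74), ([250.1, 75.6], 0.43)]
bolt_axis [([248.0, 137.6], 0.56)]
roller_axis [([258.1, 143.8], 0.97)]
knob_mid []
gauge_mid [([394.4, 95.1], 0.75)]
```

View pics/w3b.png

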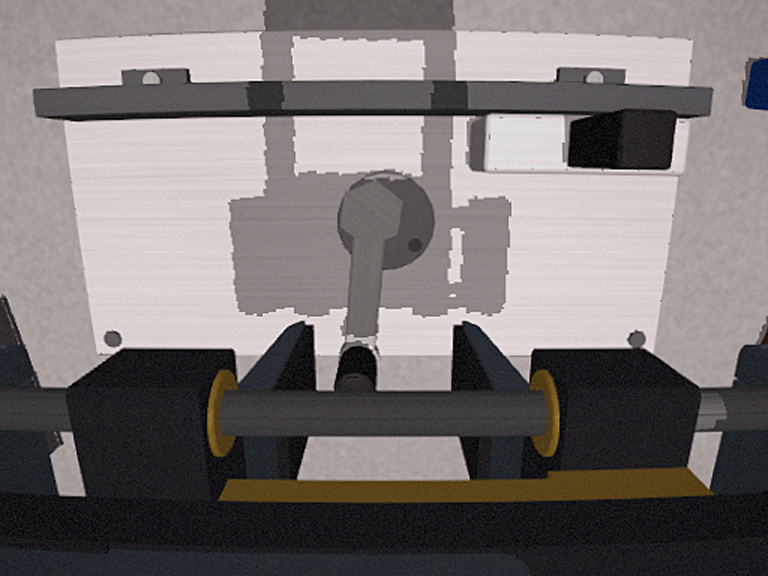

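Run:
```python
from h import *
import json
from scipy.optimize import least_squares
yaw=-6.013;c,s=np.cos(np.radians(yaw)),np.sin(np.radians(yaw));M=np.array([[c,s],[-s,c]])
def run(pic,cf,cols,r0,r1,zf,g0,A):
    cal=json.load(open(cf));o,_=ray("wrist",(0,0),cal)
    g=cv2.GaussianBlur(cv2.imread(pic,0),(3,3),0).astype(np.float32);P=[]
    for cc in cols:
        d=np.diff(g[r0:r1,cc]);k=int(d.argmax())
        if 0<k<len(d)-1:
            a,b,e=d[k-1:k+2];P.append(atz("wrist",(cc,r0+k+.5+.5*(a-e)/(a-2*b+e)),zf,cal)[:2])
    P=np.array(P);p=np.polyfit(P[:,1],P[:,0],1);y=-62.6;F=np.array([np.polyval(p,y),y])
    print(pic,"cam",(M@(o[:2]-F)).round(1),"yaw",-np.degrees(np.arctan(p[0])).round(2),"F",F.round(1),"res",np.std(P[:,0]-np.polyval(p,P[:,1])).round(2))
    g0=np.array(g0,float)
    for it in range(3):
        Q=[]
        for a in np.radians(A):
            rr=np.arange(22,34,.25);X=g0+rr[:,None]*np.array([np.cos(a),np.sin(a)])
            W=np.c_[(M.T@X.T).T+F,np.full(len(X),46)]
            px=proj("wrist",W,cal).astype(np.float32)
            v=cv2.remap(g,px[:,0].copy(),px[:,1].copy(),cv2.INTER_LINEAR).ravel()
            d=np.gradient(cv2.GaussianBlur(v.reshape(1,-1),(5,1),0).ravel());k=int(np.abs(d).argmax());Q.append(X[k])
        Q=np.array(Q);f=lambda q:np.hypot(*(Q-q).T)-28
        sol=least_squares(f,g0,loss="soft_l1",f_scale=.5);g0=sol.x
    print("roller",g0.round(2),"res",f(g0).round(1))
run("pics/w3.png","c3.json",list(range(50,160,5))+list(range(200,280,5)),68,86,12,(59,8),range(-20,171,10))
run("pics/w1.png","c1.json",range(40,165,5),100,120,52,(62,4),list(range(-10,181,10)))
```

```text
pics/w3.png cam [28.6  6.6] yaw -5.94 F [473.7 -62.6] res 0.07
roller [60.11  7.1 ] res [-4.5 -2.2  0.   0.5  0.   0.3  0.   0.3  0.1  0.3 -0.2  0.  -0.2 -0.2
 -0.5 -0.2 -0.7  0.8 -0.   0.5]
pics/w1.png cam [-0.  61.5] yaw -6.01 F [474.3 -62.6] res 0.08
roller [61.42  4.47] res [ 2.   1.3  0.8  0.6  0.3 -0.2  3.8 -1.4 -1.2 -0.9 -0.7 -0.2  0.1  0.3
  1.   0.8  1.   0.7  0.2 -0. ]
```

Run:
```python
from h import *
import json
yaw=-6.0;c,s=np.cos(np.radians(yaw)),np.sin(np.radians(yaw));M=np.array([[c,s],[-s,c]])
cal=json.load(open("c3.json"));F=np.array([473.7,-62.6])
f=lambda px,z:(M@(atz("wrist",px,z,cal)[:2]-F)).round(2)
print("net roller",f((258.1,143.8),31),"bolt",f((248,137.6),60))
g=cv2.imread("pics/w3.png",0)
print(g[70:84,100],g[70:122,340])
for r in (74,75,76,114,115,116): print(r,f((340,r),62))
for a,b in((385,227),(386,220)): print(f((a/1.5,b/1.5),46))
L=f((712/1.5,116/1.5),12);R=f((36/1.5,115/1.5),12);print("ends",L,R)
cv2.imwrite("pics/w3c.png",cv2.resize(cv2.imread("pics/w3.png")[60:190,190:320],(780,780//1)[:2],interpolation=cv2.INTER_CUBIC)[:600])
```

```text
net roller [58.92  8.58] bolt [51.01  0.29]
[ 92  80  90  91  76  46  25  33  12 164 209 213 208 211] [ 94  92  94  35  21  28 184 199 212 223 221 219 220 220 222 223 222 220
 220 219 220 220 218 218 221 219 220 220 221 217 218 221 221 218 221 222
 222 219 219 218 222 224 214 192 164 161 214 209 213 213 212 213]
74 [ 2.09 70.95]
75 [ 2.82 70.98]
76 [ 3.56 71.02]
114 [32.13 72.61]
115 [32.9  72.66]
116 [33.67 72.7 ]
[63.76  7.28]
[59.8   7.84]
ends [ -3.5  211.89] [  -4.33 -212.55]
```

View pics/w3c.png

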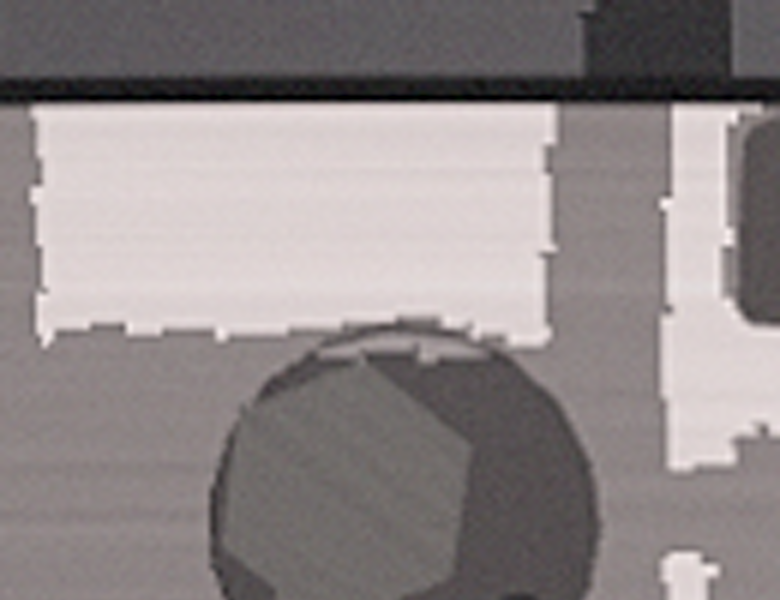

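Run:
```python
from h import *
import json
yaw=-6.0;c,s=np.cos(np.radians(yaw)),np.sin(np.radians(yaw));M=np.array([[c,s],[-s,c]])
cal=json.load(open("c3.json"));F=np.array([473.7,-62.6])
f=lambda px,z:(M@(atz("wrist",px,z,cal)[:2]-F)).round(2)
g=cv2.imread("pics/w3.png",0).astype(int)
print(g[66:82,230],g[66:82,255]);print(g[108:122,258]);print(g[108:122,262])
for r in(72.5,73,73.5): print(r,f((258,r),52))
for r in(76,76.5): print(r,f((258,r),12))
for r in(113,113.5,114): print(r,f((258,r),46))
print("L/R rim",f((190+210/6,60+510/6),46),f((190+598/6,60+520/6),46))
```

```text
[ 88  95  94  88  95  94  69  32  23  31  17 169 215 216 211 210] [ 92  93  94  89  95  95  72  34  36  26   2 174 217 216 212 208]
[217 210 209 217 190 128  93 109 148 146 113  78  76  82]
[216 212 212 214 183 123 102  87 132 151 157 150 110  77]
72.5 [0.47 8.21]
73 [0.85 8.21]
73.5 [1.23 8.21]
76 [-0.57  8.45]
76.5 [-0.13  8.45]
113 [31.94  8.33]
113.5 [32.34  8.33]
114 [32.75  8.33]
L/R rim [ 58.39 -19.56] [59.74 35.27]
```

```bash
python3 -m jog '-0.079 -0.03 0 0 0 0;-0.079 -0.03 0.08 0 0 0;-0.079 -0.03 0.17 0 0 0;-0.079 -0.03 0.17 0 0 0;-0.079 -0.03 0.17 0 0 0;-0.079 -0.03 0.17 0 0 0' && python3 -m jog '0 0 0 0 0 0;0 0 0 0 0 0;0 0 0 0 0 0;0 0 0 0 0 0;0 0 0 0 0 0;0 0 0 0 0 0;0 0.008 0 0 0 0;0 0.015 0 0 0 0;0 0.015 0 0 0 0;0 0.015 0 0 0 0;0 0.015 0 0 0 0' -1 12
python3 - <<'E'
from h import *
s=state()
v=s["ee_pos"][:2]-np.array([527,-68.2]);print(np.linalg.norm(v),"theta",np.arctan2(v[1],v[0])+np.radians(6.0)+1)
E
```

```text
time_s: 7.35
ee_pos: [614.3, -86.3, 94.6]
ee_rot: [-179.9, 0.5, 174.1]
force: [-1.6, 0.6, -0.2]
gripper_width: 49.9
time_s: 8.27
ee_pos: [616.2, -80.6, 95.7]
ee_rot: [-179.7, 0.7, 174.2]
force: [1.7, -5.1, 4.5]
gripper_width: 21.4
90.1011507369661 theta 0.9668527974424702
```

```bash
python3 -m jog '0 0.006 0 0 0 0;0 0.006 0 0 0 0;0 0.006 0 0 0 0' && python3 -m jog '0 0 0 0 0 0;0 0 0 0 0 0;0 0 0 0 0 0;0 0 0 0 0 0;0 0 -0.08 0 0 0;0 0 -0.1 0 0 0;0.088 0.11 -0.17 0 0 0;0.088 0.11 -0.17 0 0 0;0.088 0.11 -0.17 0 0 0;0.088 0.11 -0.17 0 0 0;0.088 0.11 -0.17 0 0 0' 0.1 12
python3 - <<'E'
from h import *
import json
cal=calibration("wrist");im=grab_frame("wrist")
json.dump({k:np.array(v).tolist() for k,v in cal.items()},open("c4.json","w"))
cv2.imwrite("pics/w4.png",im[:,:,::-1]);cv2.imwrite("pics/w4b.png",cv2.resize(im[:300,:,::-1],None,fx=1.5,fy=1.5,interpolation=cv2.INTER_CUBIC))
E
```

```text
time_s: 8.52
ee_pos: [616.5, -79.5, 95.7]
ee_rot: [-179.5, 0.8, 174.3]
force: [0.3, -5.8, 2.0]
gripper_width: 21.6
time_s: 9.43
ee_pos: [577.6, -19.5, 179.6]
ee_rot: [-179.4, 0.8, 174.3]
force: [1.0, 0.4, -0.3]
gripper_width: 50.4
```

View pics/w4b.png

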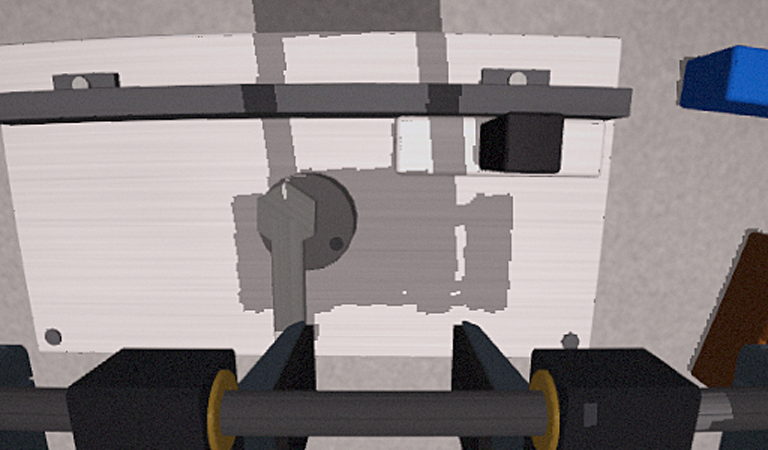

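Run:
```python
from h import *
import json
from scipy.optimize import least_squares
yaw=-6.0;c,s=np.cos(np.radians(yaw)),np.sin(np.radians(yaw));M=np.array([[c,s],[-s,c]])
cal=json.load(open("c4.json"));g=cv2.imread("pics/w4.png",0).astype(np.float32);P=[]
for cc in list(range(10,165,5))+list(range(210,260,5)):
    d=np.diff(g[70:90,cc]);k=int(d.argmax())
    a,b,e=d[k-1:k+2];P.append(atz("wrist",(cc,70+k+.5+.5*(a-e)/(a-2*b+e)),12,cal)[:2])
P=np.array(P);p=np.polyfit(P[:,1],P[:,0],1);F=np.array([np.polyval(p,-62.6),-62.6])
print("yaw",-np.degrees(np.arctan(p[0])),"F",F,np.std(P[:,0]-np.polyval(p,P[:,1])))
f=lambda px,z:(M@(atz("wrist",px,z,cal)[:2]-F)).round(2)
print("gauge corners",[f((a/1.5,b/1.5),62) for a,b in((397,118),(398,174),(601,177))],"post",[f((a/1.5,b/1.5),122) for a,b in((509,171),(562,172),(510,114),(560,114))])
g0=np.array([59,8.])
for it in range(4):
    Q=[]
    for a in np.radians(list(range(0,180,6))):
        rr=np.arange(25,31,.2);X=g0+rr[:,None]*np.array([np.cos(a),np.sin(a)])
        px=proj("wrist",np.c_[(M.T@X.T).T+F,np.full(len(X),46)],cal).astype(np.float32)
        v=cv2.remap(g,px[:,0].copy(),px[:,1].copy(),cv2.INTER_LINEAR).ravel()
        d=np.gradient(cv2.GaussianBlur(v.reshape(1,-1),(5,1),0).ravel());Q.append(X[int(d.argmax())])
    Q=np.array(Q);h=lambda q:np.hypot(*(Q-q).T)-28
    g0=least_squares(h,g0,loss="soft_l1",f_scale=.3).x
print("roller",g0,h(g0).round(1))
```

```text
yaw -5.984341473093244 F [473.91112196 -62.6       ] 0.16197343809277714
gauge corners [array([ 4.13, 59.27]), array([32.24, 60.12]), array([ 32.26, 167.8 ])] post [array([ 28.95, 103.96]), array([ 28.98, 125.8 ]), array([  6.79, 103.01]), array([  6.36, 123.08])]
roller [58.37580904  9.1523737 ] [ 0.8  0.8  0.6  1.   0.2  0.6  0.2 -0.4 -0.2 -0.2 -0.8 -1.2 -0.6 -0.4
  0.  -0.2  0.2 -0.2  0.4  0.6  0.4  0.4  0.2  0.   0.  -0.2 -0.6  1.
  0.2  1.4]
```

```bash
python3 -m jog '0.161 0.121 0 -0.007 0.009 0.003;0.161 0.121 0 -0.007 0.009 0.003;0.161 0.121 0 -0.007 0.009 0.003;0.161 0.121 0.08 -0.007 0.009 0.003;0.161 0.121 0.169 -0.007 0.009 0.003;0.161 0.121 0.169 -0.007 0.009 0.003;0.161 0.121 0.169 -0.007 0.009 0.003;0.161 0.121 0.169 -0.007 0.009 0.003' 0.3 && python3 -m jog '0 0 0 0 0 0;0 0 0 0 0 0;0 0 0 0 0 0;0 0 0 0 0 0;0 0 0 0 0 0;0 0 0 0 0 0;0 0 0 0 0 0;0 0 0 0 0 0' -1 6
```

```text
time_s: 10.15
ee_pos: [505.8, 47.0, 93.7]
ee_rot: [179.9, -0.0, 173.9]
force: [0.1, -0.4, 1.0]
gripper_width: 59.2
time_s: 10.82
ee_pos: [506.1, 47.3, 94.1]
ee_rot: [179.9, 0.0, 173.9]
force: [-0.5, 2.8, 3.6]
gripper_width: 23.8
```

```bash
python3 -m jog '0.003 -0.02 0 0 0 0;0.005 -0.04 0 0 0 0;0.006 -0.06 0 0 0 0;0.006 -0.08 0 0 0 0;0.006 -0.1 0 0 0 0;0.006 -0.1 0 0 0 0' && python3 -m jog '0 -0.015 0 0 0 0;0 -0.03 0 0 0 0;0 -0.045 0 0 0 0;0 -0.06 0 0 0 0;0 -0.06 0 0 0 0'
python3 - <<'E'
from h import *
im=grab_frame("wrist");cv2.imwrite("pics/w5.png",cv2.resize(im[:,:,::-1],(768,576),interpolation=cv2.INTER_CUBIC))
E
```

```text
time_s: 11.32
ee_pos: [498.1, -4.5, 94.1]
ee_rot: [180.0, 0.1, 173.9]
force: [2.1, -3.7, 1.5]
gripper_width: 23.8
time_s: 11.73
ee_pos: [494.7, -35.9, 94.1]
ee_rot: [-179.9, 0.1, 173.9]
force: [1.3, -0.5, 1.3]
gripper_width: 23.8
```

View pics/w5.png

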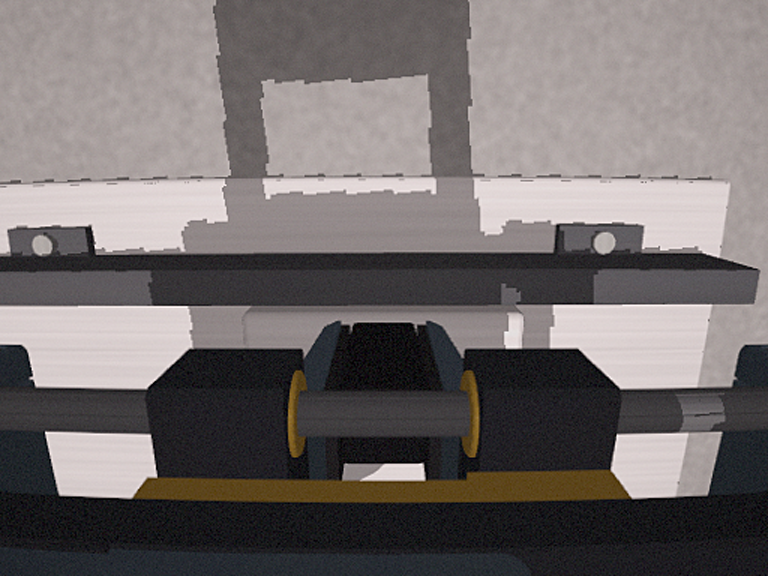

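```bash
python3 -m jog '0 -0.015 0 0 0 0;0 -0.03 0 0 0 0;0 -0.045 0 0 0 0;0 -0.06 0 0 0 0;0 -0.06 0 0 0 0' && python3 -m jog '0 -0.02 0 0 0 0;0 -0.04 0 0 0 0;0 -0.06 0 0 0 0;0 -0.08 0 0 0 0;0 -0.1 0 0 0 0;0 -0.12 0 0 0 0;0 -0.14 0 0 0 0;0 -0.16 0 0 0 0;0 -0.18 0 0 0 0;0 -0.18 0 0 0 0;0 -0.18 0 0 0 0'
```

```text
time_s: 12.2
ee_pos: [491.2, -66.7, 94.2]
ee_rot: [-179.8, 0.1, 173.9]
force: [-0.2, -0.8, 1.6]
gripper_width: 24.5
time_s: 13.12
ee_pos: [481.5, -157.8, 94.5]
ee_rot: [-179.7, 0.1, 173.9]
force: [0.6, -4.2, 1.7]
gripper_width: 24.2
```

```bash
python3 -m jog '0 0 0 0 0 0;0 0 0 0 0 0;0 0 0 0 0 0;0 0 0 0 0 0;0 0 -0.08 0 0 0;0 0 -0.16 0 0 0;0 0 -0.18 0 0 0;-0.163 0.128 -0.18 0 0 0;-0.163 0.128 -0.18 0 0 0;-0.163 0.128 -0.18 0 0 0;-0.163 0.128 -0.18 0 0 0;-0.163 0.128 -0.18 0 0 0;-0.163 0.128 -0.18 0 0 0' 0.1
python3 - <<'E'
from h import *
import json
s=state()
cal=calibration("wrist");im=grab_frame("wrist")
json.dump({k:np.array(v).tolist() for k,v in cal.items()},open("c6.json","w"))
cv2.imwrite("pics/w6.png",im[:,:,::-1]);cv2.imwrite("pics/w6b.png",cv2.resize(im[:300,:,::-1],None,fx=1.5,fy=1.5,interpolation=cv2.INTER_CUBIC))
E
```

```text
time_s: 14.2
ee_pos: [568.1, -102.4, 183.7]
ee_rot: [-179.7, -0.0, 173.9]
force: [-0.1, -0.4, 0.7]
gripper_width: 50.1
```

View pics/w6b.png

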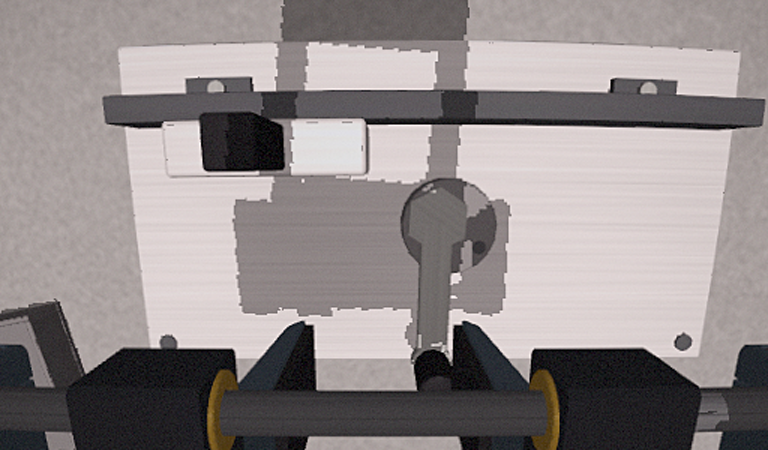

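Run:
```python
from h import *
import json
from scipy.optimize import least_squares
yaw=-6.0;c,s=np.cos(np.radians(yaw)),np.sin(np.radians(yaw));M=np.array([[c,s],[-s,c]])
cal=json.load(open("c6.json"));g=cv2.imread("pics/w6.png",0).astype(np.float32);P=[]
for cc in list(range(250,285,3))+list(range(315,480,5)):
    d=np.diff(g[74:92,cc]);k=int(np.clip(d.argmax(),1,15))
    a,b,e=d[k-1:k+2];P.append(atz("wrist",(cc,74+k+.5+.5*(a-e)/(a-2*b+e)),12,cal)[:2])
P=np.array(P);p=np.polyfit(P[:,1],P[:,0],1);F=np.array([np.polyval(p,-62.6),-62.6])
print("yaw",-np.degrees(np.arctan(p[0])),"F",F,np.std(P[:,0]-np.polyval(p,P[:,1])))
f=lambda px,z:(M@(atz("wrist",px,z,cal)[:2]-F)).round(2)
print("gauge",[f((a/1.5,b/1.5),62) for a,b in((164,175),(367,173),(367,120))])
print(g[112:124,296],g[112:124,300],g[112:124,220])
for r in(117.5,118,118.5,119): print(r,f((298,r),46))
print("gauge far edge",[f((220,r),62) for r in (114,114.5,115,115.5,116)])
g0=np.array([59,8.])
for it in range(4):
    Q=[]
    for a in np.radians(list(range(20,170,6))):
        rr=np.arange(25,31,.2);X=g0+rr[:,None]*np.array([np.cos(a),np.sin(a)])
        px=proj("wrist",np.c_[(M.T@X.T).T+F,np.full(len(X),46)],cal).astype(np.float32)
        v=cv2.remap(g,px[:,0].copy(),px[:,1].copy(),cv2.INTER_LINEAR).ravel()
        d=np.gradient(cv2.GaussianBlur(v.reshape(1,-1),(5,1),0).ravel());Q.append(X[int(d.argmax())])
    Q=np.array(Q);h=lambda q:np.hypot(*(Q-q).T)-28
    g0=least_squares(h,g0,loss="soft_l1",f_scale=.3).x
print("roller",g0,h(g0).round(1))
```

```text
yaw -5.928366211891275 F [473.89225493 -62.6       ] 0.12973804917042805
gauge [array([  29.33, -149.15]), array([ 29.4 , -38.77]), array([  2.23, -38.55])]
[141. 143. 134. 132. 136. 138. 108.  59.  79.  84.  85.  80.] [138. 140. 136. 135. 134. 140. 116.  68.  77.  85.  86.  83.] [222. 223. 216. 198. 162. 122. 136. 134. 132. 139. 138. 135.]
117.5 [31.34  5.92]
118 [31.76  5.93]
118.5 [32.17  5.94]
119 [32.59  5.95]
gauge far edge [array([ 28.27, -58.52]), array([ 28.67, -58.53]), array([ 29.06, -58.54]), array([ 29.45, -58.55]), array([ 29.84, -58.56])]
roller [60.08217833  7.14100411] [ 0.3 -0.3 -0.4 -0.  -0.  -0.   0.2 -0.  -0.2  0.2 -0.2 -0.  -0.   0.
  0.2  0.2 -0.4  0.6  0.4  0.  -0.2  0.  -0.2 -0.1 -0.5]
```

Run:
```python
from h import *
import json
yaw=-5.97;c,s=np.cos(np.radians(yaw)),np.sin(np.radians(yaw));M=np.array([[c,s],[-s,c]])
for n,px,hx,Fx in(("3",(362.5,325),(371,212),473.7),("4",(289,320),(287,213),473.9),("6",(432.5,330),(438,215),473.9)):
    cal=json.load(open(f"c{n}.json"));F=np.array([Fx,-62.6])
    f=lambda q,z:M@(atz("wrist",np.array(q)/1.5,z,cal)[:2]-F)
    a=f(px,58);b=f(hx,60);print(n,a.round(1),b.round(1),"theta fixed axis",1+np.arctan2(a[1],a[0]-53.5),"theta hex",1+np.arctan2(a[1]-b[1],a[0]-b[0]))
    g=cv2.imread(f"pics/w{n}.png",0)[216]; print(g[int(px[0]/1.5)-16:int(px[0]/1.5)+17])
```

```text
3 [118.2  -5.6] [54.  -0.3] theta fixed axis 0.9142796689791377 theta hex 0.9180367988229301
[211 213 222 214 126 126  93 102 107 110 111 105 104 110 105 101 106 105
 103 108 110 107 103 110 105  91  97 168 217 213 211 209 211]
4 [114.5  -1.5] [53.1  0.5] theta fixed axis 0.9747465250065279 theta hex 0.9669758584922226
[208 206 209 209 212 219 148  83 110 105 110 102 107 107 103 105 115 110
  73  38  34  39  38  45  39  45  38  40  72  85  85  81  77]
6 [118.8  -1.5] [51.9 -0.2] theta fixed axis 0.9773575493584546 theta hex 0.9804560955644681
[215 120 133 136 136 131  76  92 106 108 108 109 105 103 108 105 106 107
 103 106 109 105 102 109 103  96 111 183 223 210 167 138 144]
```

Run:
```python
from h import *
import json
yaw=-5.97;c,s=np.cos(np.radians(yaw)),np.sin(np.radians(yaw));M=np.array([[c,s],[-s,c]])
def edge(v,r0):  # sub-pixel strongest fall
    d=-np.diff(v.astype(float));k=int(np.clip(d.argmax(),1,len(d)-2));w=np.clip(d[k-1:k+2],0,None);return r0+k+.5+(w*[-1,0,1]).sum()/w.sum()
for n,cols,rf,rr in(("3",range(252,269),(66,76),(109,117)),("6",range(288,305),(74,84),(113,122)),("4",range(196,212),(68,79),(111,121))):
    cal=json.load(open(f"c{n}.json"));g=cv2.imread(f"pics/w{n}.png",0)
    f=lambda q,z:(M@atz("wrist",q,z,cal)[:2])
    A=[f((q,edge(g[rf[0]:rf[1],q],rf[0])),52)[0] for q in cols]
    B=[f((q,edge(g[rr[0]:rr[1],q],rr[0])),46)[0] for q in cols]
    B=np.array(B);print(n,"fence",np.median(A).round(2),np.std(A).round(2),"rim",(B-np.median(A)).round(1))
    print(g[rf[0]:rf[1],cols[8]])
```

```text
3 fence 477.92 0.1 rim [31.9 31.9 31.9 31.8 31.3 31.3 31.3 31.3 31.2 31.3 31.2 32.6 32.6 32.7
 32.7 32.6 32.9]
[93 97 90 92 92 93 75 41 27 27]
6 fence 478.1 1.3 rim [32.5 32.4 32.1 31.8 31.6 31.6 31.6 31.6 31.6 31.6 31.6 31.6 31.6 31.7
 31.6 31.7 31.8]
[ 45  52  45  40  44  33  34  19  18 131]
4 fence 477.85 0.04 rim [34.1 34.1 31.5 31.5 29.8 29.8 29.9 29.9 29.9 29.9 29.2 29.2 30.9 31.
 31.  30.8]
[95 88 93 92 95 91 72 22 39 21 55]
```

```bash
python3 -c "
from workcell import *
print(job_done(), state()['time_s'])"
```

```text
the job is handed in; nothing more can be done
the job is handed in; nothing more can be done
```

I set the bolt, slid the gauge through the gap and handed the job in at about 14 s. The interface reports no verdict, so these results rest on my own checks.

**Setting the bolt:** I gripped the crank knob and swung the bolt from about 0.24 rad to about 0.97 rad in two steps. The crank arm's angle looked the same before and after the slide (about 0.97–0.98 rad), so the roller stayed where I set it.

**Sliding the gauge:** I gripped the aluminium gauge lightly by its post and slid it along the fence through the gap without lifting it. Forces read between stretches stayed below about 5 N, so it showed no sign of jamming.

**Last checks:**
- **Gauge:** it stands upright against the fence, with its centre about 94 mm to the right of the fence's middle. The gripper is open and well clear of it.
- **Gap:** this is the weakest check, because the camera estimates disagree, running from about 29.9 to 32.1 mm. My best estimate is 31 mm, about 1 mm of play. One view gave 29.9–30.4 mm with poor residuals. The last and cleanest gave 31.6–32.1 mm, inside the judged limit of 32.5 mm but close to or just over your 2 mm of play.
- **Bystanders:** I did not re-measure them, but the arm's path stayed clear of them.

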